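# Release the captive screw and open the control box

### The job

Open the grey control box: its sliding cover is locked by a spring-loaded captive screw with a knurled head. Pull the screw up lightly against its spring and turn it anticlockwise, feeling for the thread without forcing it, and drive it up until it stays fully up by itself; then slide the cover fully open by its handle plate and let go, with the screw still up and the things around left where they are.

Things in the scene. Friction and masses are not known exactly. Their poses are not given: they have to be found in the camera images.
- box: grey steel control box fixed to the bench, 160 (its x) x 260 (its y) x 80 mm high; origin: centre of its underside. Guide strips 9 mm high run along its top at its x = +-76 mm. An aluminium cover (140 x 170 x 5 mm) slides on its top along the box's +y. Closed, the screw axis is at the box's x 0, y +15 mm and the handle at x 0, y -95 mm
- cover (a joint): how far the cover is slid open along the box's +y, m: 0 closed, 0.085 the hard end stop. The screw's tip, in a hole of the box's top (1.5 mm play), locks it until the screw is drawn up more than 0.013; then it slides with about 3 N of friction and stays where it is left
- cover_handle (a point): centre of the cover's upright steel pull plate: 70 mm along the box's x, 10 mm thick along the box's y, its top 41 mm and this point 23 mm above the box's top; it moves with the cover; pinch it from above or push it
- collar_top (a point): centre of the flat top of the steel collar (43 mm across) round the screw, 111 mm above the bench; it moves with the cover. The thread is inside it; its mouth is open over some 0.1 to 0.2 rad and lies 0.2 to 2.7 rad anticlockwise (from above) of where the screw stands at first: not visible, to be felt for. Over 25 N on the thread, its stops or the locking tip is damage
- knob_mid (a point): centre of the screw's round knurled head (an upright cylinder 32 mm across, 26 mm tall), half-way up; the head's underside is 2 mm above the collar's top when the screw is down, and rises with it
- screw (a joint): lift of the screw, m: 0 down; its spring pulls it down with 4.5 N at 0, 6 N at 0.014. Down, it spins freely. Pulled up it butts near 0.003 until, turned anticlockwise under a light pull, it meets the thread's mouth and comes up to a stop near 0.0115. Held above 0.010 and turned on, it enters the thread, which lifts it 5.5 mm over 1.7 rad, then runs level 0.65 rad to an end stop. Fully home, let go: 0.0142
- thumbscrew: the captive screw's head and shank; origin: centre of the head's underside; it turns freely about its upright z axis (a slot on top lies along its x). Let go in the mouth it springs down; once 0.3 rad past the mouth, in the thread, it stays up when let go and can be regripped. Turned clockwise it goes back down. The stops and the thread give about 1 mm under load, and the thread has 3 mm of play in height
- trowel: plasterer's trowel lying on its 130 x 85 mm steel blade, wooden handle above, 58 mm tall; bystander; origin: centre of its underside
- float: white plastic float, 200 x 90 mm with a bow handle, 56 mm tall; bystander; origin: centre of its underside
- tin: orange tin, 60 mm across, 75 mm tall; bystander; origin: centre of its underside
- jar: clear jar with yellow cap, 56 mm across, 70 mm tall; bystander; origin: centre of its underside
- carton: small cardboard carton 70 x 100 x 60 mm; bystander; origin: centre of its underside
- driver: screwdriver lying flat; bystander; origin: centre of its underside
- tape: roll of tape lying flat, 90 mm across, 30 mm tall; bystander; origin: centre of its underside

How it is judged (in metres and radians):
On the way, in this order (a step that is already met when the one before it is completed fails the run):
1. the screw stands fully up by itself, let go, with the cover still shut (value of joint cover below 0.004 m and value of joint screw above 0.013 m and contact force between the fingers and thumbscrew below 0.1 N), for 0.2 s.
2. the cover is slid open (value of joint cover above 0.075 m), for 0.2 s.
At the end, for the whole second after the job is handed in: the screw stays up by itself (drawn up more than 13 mm), the cover is open by more than 75 mm of its 85 mm and at rest (value of joint screw above 0.013 m and value of joint cover above 0.075 m and velocity of joint cover below 0.005 m/s); the robot touches nothing.
It fails at once if the screw is forced: more than 25 N between the screw and the collar's thread, its stops or the box (contact force between thumbscrew and box above 25 N).
It fails at once if a thing standing about is moved by more than 30 mm (distance of any of trowel, float, tin, jar, carton, driver, tape from where it was at the start of the episode above 0.03 m).
It also fails if it takes over 70 s, if anything falls off the work surface, if the arm or the gripper's body presses on something with over 40 N, if the wrist force passes 120 N, or if a joint passes its speed limit or range.

### The arm

A 6-joint arm with a two-finger parallel gripper is mounted at the origin on the work surface. World frame = base frame: x ahead of the robot, y to its left, z up, the work surface at z = 0. Lengths are in m, angles in degrees, forces in N, time in s.
With the tool pointing down it reaches from about 0.3 to 0.75 m from the base axis. Payload 8.5 kg.
Tool frame: the origin (TCP) lies between the finger pads; the fingertips stand env.finger_overhang ahead of it and the grasp point (between the pads) lies 2 mm behind it (env.finger_overhang is the distance from the TCP to the fingertips, in m); z points along the fingers, y is the line along which they close (so a half turn about z gives the same grasp; the last joint's range is limited). The gripper opens to 85 mm and grips with 20 to 120 N. Pads are 22 mm wide; open, the fingers measure 114 mm over their backs; the gripper's body (76 mm by 85 mm) begins 54 mm behind the grasp point. The pads swing forward as they close: fully open they stand 13 mm farther back than shut.
Start: joints at [50.747, 21.807, 74.336, -0, 83.858, -12.336], TCP at [0.249, 0.49, 0.248] pointing down, gripper open.
Joint ranges: [-178.18, 178.18], [-50.72, 133.34], [12.68, 142.11], [-81.47, 261.47], [9.98, 163.14], [-165.26, 165.26]. Speed limits (degrees/s): [136.94, 136.94, 180, 180, 180, 180].

### API

Orientations are given as a 3x3 rotation matrix whose columns are the frame's x, y, z axes.
In Python, from rig import env gives the robot as it stands. The module is installed in compiled form; this text tells all that it offers.
- The arm moves only by the tool jog_arm, never from a script. Its arguments are lists of equal length, an entry for each row: "hand": the finger opening in m, from 0 to 0.0854; "travel": the shift along the world's x, y, z in m, a list of three; "yaw": the turn about the world's z in rad. A call has exactly 5 rows; each row shifts and turns the commanded pose from where the row before left it; what a row does not reach is not made up. A row lasts 1/8 s, in which the tool goes at most 62.5 mm and 10.7 degrees, less where a joint would pass 70% of its speed; a pose out of reach is approached as far as the arm can. A call is refused whole if a number of a shift passes 0.0625 or a number of a turn 0.188, either way. A call with a gripper value outside its range is refused whole. The fingers move at their own pace and stop on an object; "grip_force" is the grip in N (left out, the last holds). Time passes only in rows, so rows that do not move let the fingers close, or fill a call up. It gives the time, the measured TCP pose, the force, the opening and the grip force at its end, in the units of the state.
- env.observe(): the state, without advancing time (a new reading comes with each control period).
- env.get_image(name): name is "scene" or "top" or "wrist"; returns the picture (480x640x3 uint8, red, green, blue); there is no depth.
- env.calibration(name): a dict with "fx", "fy", "cx", "cy" (pixels), "position" and "rotation" of the camera in the world; the wrist camera has in their place "hand_eye" (4x4, takes a point from camera to tool coordinates, whose origin is the TCP and whose axes are the flange's). Camera axes: x right, y down, z forward; pixel columns grow to the right and rows downward; lengths in m; the calibration is good to about 2 mm. A picture is of the moment at which its call begins: read the wrist's pose just before it. calibration takes no time and is no camera call.
- env.close_job(): hands the job in; it is judged then, once.
The state is a dict: "time_s": time; "q": joint angles; "qvel": joint speeds; "joint_efforts": joint torques, N m; "position": TCP position; "tool_rot": TCP orientation; "ft_force": force on the tool from outside, world axes, zero at the start; "wrist_torque": the same for the moment, N m; "grip_width": finger opening in m; "gripper_force": force on a finger pad.
Only numpy, scipy, OpenCV 4.12 (cv2) and the standard library are available. Lean on these libraries where they do the work, as an engineer would, in place of code of your own. Each camera call takes 0.05 s, during which the arm holds its last target. There are 200 camera calls.

## Working session

There is one attempt and no reset: what is moved stays moved. The work goes in short steps, Python scripts to look and compute and a tool call to move; the robot and the scene stay as the last step left them, time stands still between calls to the robot, and variables do not carry over. Pictures are saved under pics/ and viewed, at most 10 in all, crops included, and the job is handed in when it is done.

Besides the shell and the picture viewer there is one more tool, called after "Request:" as name(argument=value, ...), one argument or row to a line, values as JSON. jog_arm: Moves the arm, as the interface text tells. Its arguments: {"type":"object","properties":{"hand":{"type":"array"},"travel":{"type":"array"},"yaw":{"type":"array"},"grip_force":{"type":"number"}},"required":["hand","travel","yaw"]}

```bash
mkdir -p pics; python3 - <<'E'
from rig import env
import cv2,json
for n in("scene","top"):
    cv2.imwrite(f"pics/{n}0.png",env.get_image(n)[:,:,::-1])
    print(n,env.calibration(n))
print(env.calibration("wrist"));print(env.finger_overhang)
s=env.observe();print(s)
E
```

```text
scene {'fx': 497.2681338836729, 'fy': 497.2681338836729, 'cx': 318.8275118238097, 'cy': 249.43055478218068, 'position': array([ 1.07177965, -0.79611359,  0.77528671]), 'rotation': array([[ 0.83650433,  0.31405309, -0.44903358],
       [ 0.54776549, -0.45740624,  0.70052302],
       [ 0.01461066, -0.83195564, -0.55464975]])}
top {'fx': 469.7577523805651, 'fy': 469.7577523805651, 'cx': 317.81548752288654, 'cy': 239.11694052369023, 'position': array([ 0.48859944, -0.00557537,  1.24303069]), 'rotation': array([[ 0.02002337, -0.99860539,  0.04885023],
       [-0.99948959, -0.01877677,  0.0258456 ],
       [-0.02489231, -0.04934281, -0.99847166]])}
{'fx': 348.5688655062141, 'fy': 348.5688655062141, 'cx': 314.96473235693196, 'cy': 238.32964049773963, 'hand_eye': array([[-2.84075893e-04, -9.46085962e-01, -3.23915531e-01,
         8.46145504e-02],
       [ 9.99999824e-01, -4.37691100e-04,  4.01393419e-04,
         8.78226148e-04],
       [-5.21527624e-04, -3.23915360e-01,  9.46085920e-01,
        -1.26927562e-01],
       [ 0.00000000e+00,  0.00000000e+00,  0.00000000e+00,
         1.00000000e+00]])}
0.017
{'time_s': 0.1, 'q': array([ 5.07465615e+01,  2.18365647e+01,  7.43792102e+01, -1.20727536e-03,
        8.38596721e+01, -1.23362262e+01]), 'qvel': array([ 0.00411323, -0.06020062, -0.15862856,  0.03320737, -0.09630601,
        0.04012804]), 'joint_efforts': array([ 4.11446410e-03, -4.49220049e+01, -2.31656581e+01, -2.04227254e-04,
        3.62737053e-03, -5.43250701e-05]), 'position': array([0.24883581, 0.49021138, 0.24778588]), 'tool_rot': array([[-8.91662493e-01,  4.52700046e-01, -8.16983439e-04],
       [ 4.52700708e-01,  8.91661932e-01, -1.03292473e-03],
       [ 2.60867957e-04, -1.29086922e-03, -9.99999133e-01]]), 'ft_force': array([-0.27227003, -0.0793806 ,  0.82800081]), 'wrist_torque': array([ 0.02657271,  0.01160832, -0.01069466]), 'gripper_force': 0.0, 'grip_width': 0.08534734027703525}
```

View pics/top0.png

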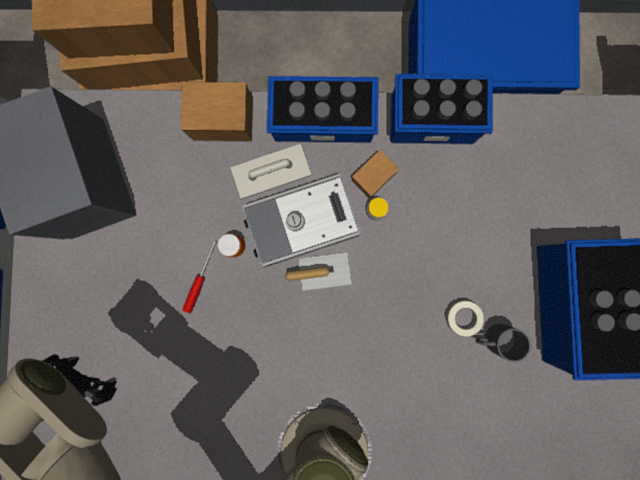

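View pics/scene0.png

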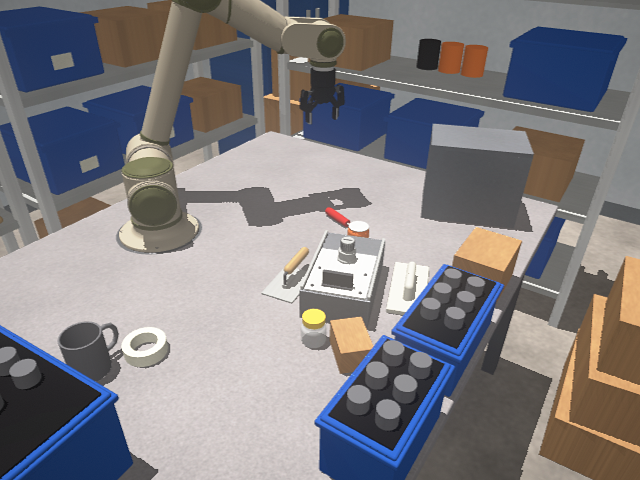

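The top view shows the knob at about (296,221), the handle plate at about (337,207), and the dark bare box top on the left. The cover therefore slides to the left in the image, which is about world +y.

```bash
cat > h.py <<'E'
from rig import env
import numpy as np,cv2
def ray(n,u,v,z,s=None):
    c=env.calibration(n)
    d=np.array([(u-c['cx'])/c['fx'],(v-c['cy'])/c['fy'],1.])
    if n=='wrist':
        H=c['hand_eye'];R=s['tool_rot']@H[:3,:3];p=s['position']+s['tool_rot']@H[:3,3]
    else: R,p=c['rotation'],c['position']
    d=R@d; return p+d*(z-p[2])/d[2]
E
python3 - <<'E'
from h import *
k=ray('top',296,220,.139);h=ray('top',337.5,206,.121)
print(k,h,np.linalg.norm((k-h)[:2]),np.degrees(np.arctan2(*(k-h)[1::-1])))
for p in [(243,209),(342,175),(358,231),(262,266)]: print(ray('top',*p,.085))
s=env.observe();print(np.degrees(np.arctan2(s['tool_rot'][1,1],s['tool_rot'][0,1])))
im=cv2.imread('pics/top0.png')[140:310,170:410];cv2.imwrite('pics/c0.png',cv2.resize(im,None,fx=3.3,fy=3.3,interpolation=2))
E
```

```text
[0.58683214 0.07542755 0.139     ] [ 0.62387907 -0.02214931  0.121     ] 0.1043729777048931 110.79022839810686
[0.61672534 0.21197024 0.085     ]
[ 0.70571755 -0.03245358  0.085     ]
[ 0.56715451 -0.07429786  0.085     ]
[0.47621505 0.16091121 0.085     ]
63.082927232826606
```

View pics/c0.png

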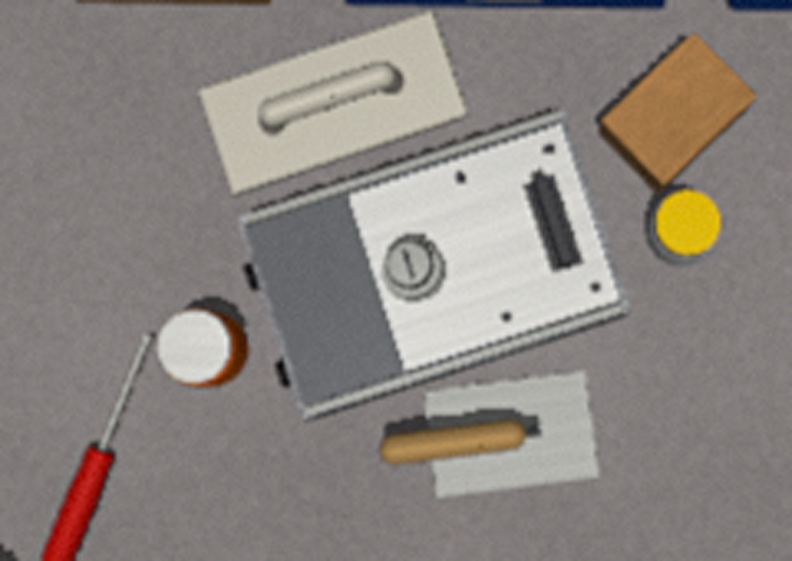

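The crop agrees with the geometry: the box's +y is at about 110° in the world, and the knob is near (0.587, 0.080). I'm moving above it and winding the wrist clockwise, so the whole anticlockwise turn should fit in one grip.

Request:
jog_arm(
  hand=[0.0854,0.0854,0.0854,0.0854,0.0854],
  travel=[
    [0.034,-0.041,0],
    [0.034,-0.041,0],
    [0.034,-0.041,0],
    [0.034,-0.041,0],
    [0.034,-0.041,0],
  ],
  yaw=[-0.18,-0.18,-0.18,-0.18,-0.18],
)

```text
time_s: 0.72
position: [0.4198, 0.2839, 0.2481]
tool_rot: [[-0.194, 0.981, -0.0], [0.981, 0.194, -0.0], [-0.0, -0.0, -1.0]]
ft_force: [0.9, 0.2, -0.0]
grip_width: 0.0855
gripper_force: 0.0
```

Request:
jog_arm(
  hand=[0.0854,0.0854,0.0854,0.0854,0.0854],
  travel=[
    [0.034,-0.041,0],
    [0.034,-0.041,0],
    [0.034,-0.041,0],
    [0.034,-0.041,0],
    [0.034,-0.041,0],
  ],
  yaw=[-0.18,-0.18,-0.18,-0.18,-0.18],
)

```text
time_s: 1.35
position: [0.5898, 0.0789, 0.248]
tool_rot: [[0.648, 0.762, -0.001], [0.762, -0.648, 0.0], [-0.0, -0.001, -1.0]]
ft_force: [0.4, 1.2, -0.2]
grip_width: 0.0853
gripper_force: 0.0
```

Request:
jog_arm(
  hand=[0.06,0.06,0.06,0.06,0.06],
  travel=[
    [0,0,0],
    [0,0,0],
    [0,0,0],
    [0,0,0],
    [0,0,0],
  ],
  yaw=[-0.18,-0.18,-0.18,-0.18,-0.18],
)

```text
time_s: 1.98
position: [0.5888, 0.0804, 0.2479]
tool_rot: [[0.999, -0.034, -0.001], [-0.034, -0.999, 0.0], [-0.001, -0.0, -1.0]]
ft_force: [0.9, 0.2, 0.6]
grip_width: 0.0598
gripper_force: 0.0
```

Request:
jog_arm(
  hand=[0.06,0.06,0.06,0.06,0.06],
  travel=[
    [0,0,0],
    [0,0,0],
    [0,0,0],
    [0,0,0],
    [0,0,0],
  ],
  yaw=[-0.18,-0.18,-0.18,-0.18,-0.18],
)

```text
time_s: 2.6
position: [0.5888, 0.0804, 0.2479]
tool_rot: [[0.595, -0.804, -0.001], [-0.804, -0.595, 0.0], [-0.001, 0.001, -1.0]]
ft_force: [0.3, 0.3, 0.1]
grip_width: 0.0603
gripper_force: 0.0
```

```bash
python3 - <<'E'
from h import *
s=env.observe();im=env.get_image('wrist');cv2.imwrite('pics/w1.png',im[:,:,::-1])
print(s['position'],s['q'],np.degrees(np.arctan2(s['tool_rot'][1,1],s['tool_rot'][0,1])),s['tool_rot'][:,2],s['time_s'],s['ft_force'])
np.savez('w1.npz',p=s['position'],r=s['tool_rot'])
E
```

```text
[0.58881483 0.08042438 0.24786988] [-3.62602962e+00  2.63613566e+01  6.69312089e+01  5.56688406e-04
  8.67656778e+01  1.39895238e+02] -143.52128444757932 [-1.01388920e-03  7.39709781e-05 -9.99999483e-01] 2.6 [0.33618367 0.29842661 0.14112115]
```

View pics/w1.png

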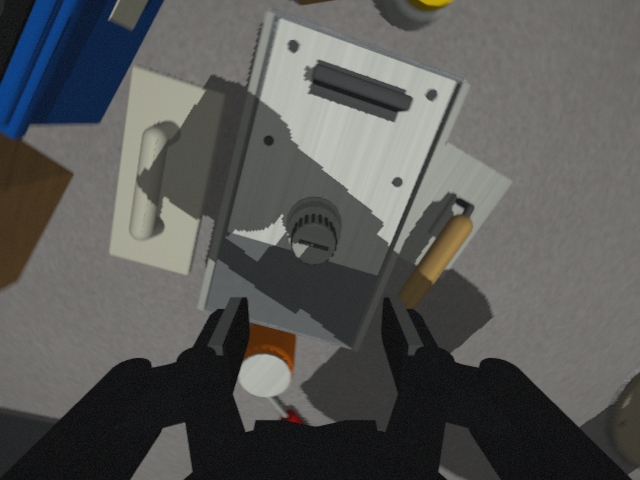

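The wrist view shows the knob top centred at about (314,244) and the handle plate's top at about (362,88).

```bash
python3 - <<'E'
from h import *
s=env.observe()
k=ray('wrist',314,244,.139,s);h=ray('wrist',361,87,.121,s);k2=ray('top',293.6,219.7,.139);h2=ray('top',337.3,206.7,.121)
print(k,h,k2,h2)
for a,b in((k,h),(k2,h2)):
  print(np.linalg.norm((a-b)[:2]),np.degrees(np.arctan2(*(a-b)[1::-1])))
print(ray('wrist',314-24,244,.139,s)-ray('wrist',314+24,244,.139,s))
E
```

```text
[0.58783636 0.08347433 0.139     ] [ 0.62431263 -0.02021258  0.121     ] [0.58744182 0.08111889 0.139     ] [ 0.62218474 -0.02170044  0.121     ]
0.10991584889157682 109.38148640083804
0.10853057245108437 108.67024436817768
[0.0278926  0.02030563 0.        ]
```

Request:
jog_arm(
  hand=[0.055,0.055,0.055,0.055,0.055],
  travel=[
    [-0.001,0.002,-0.03],
    [0,0,-0.03],
    [0,0,-0.03],
    [0,0,-0.025],
    [0,0,0],
  ],
  yaw=[-0.18,0,0,0,0],
)

```text
time_s: 3.28
position: [0.5871, 0.0824, 0.1316]
tool_rot: [[0.448, -0.894, -0.004], [-0.894, -0.448, 0.0], [-0.002, 0.004, -1.0]]
ft_force: [-0.3, -0.4, 0.6]
grip_width: 0.055
gripper_force: 0.0
```

Request:
jog_arm(
  hand=[0.03,0.02,0.02,0.02,0.02],
  travel=[
    [0,0,0],
    [0,0,0],
    [0,0,0],
    [0,0,0],
    [0,0,0],
  ],
  yaw=[0,0,0,0,0],
  grip_force=25,
)

```text
time_s: 3.9
position: [0.5886, 0.0824, 0.1346]
tool_rot: [[0.446, -0.895, 0.003], [-0.895, -0.446, -0.0], [0.001, -0.002, -1.0]]
ft_force: [-0.0, -0.1, 5.6]
grip_width: 0.031
gripper_force: 26.1
```

Request:
jog_arm(
  hand=[0.02,0.02,0.02,0.02,0.02],
  travel=[
    [0,0,0.002],
    [0,0,0.001],
    [0,0,0],
    [0,0,0],
    [0,0,0],
  ],
  yaw=[0,0,0,0,0],
)

```text
time_s: 4.53
position: [0.5885, 0.0825, 0.136]
tool_rot: [[0.446, -0.895, 0.001], [-0.895, -0.446, 0.0], [0.0, -0.001, -1.0]]
ft_force: [5.6, 0.0, -5.4]
grip_width: 0.0314
gripper_force: 25.3
```

Request:
jog_arm(
  hand=[0.02,0.02,0.02,0.02,0.02],
  travel=[
    [0,0,0.001],
    [0,0,0.001],
    [0,0,0],
    [0,0,0],
    [0,0,0],
  ],
  yaw=[0,0,0,0,0],
)

```text
time_s: 5.15
position: [0.5885, 0.0825, 0.1377]
tool_rot: [[0.446, -0.895, 0.001], [-0.895, -0.446, 0.0], [0.0, -0.001, -1.0]]
ft_force: [5.7, 0.2, -6.7]
grip_width: 0.0307
gripper_force: 25.5
```

Request:
jog_arm(
  hand=[0.02,0.02,0.02,0.02,0.02],
  travel=[
    [0,0,0.0005],
    [0,0,0],
    [0,0,0],
    [0,0,0],
    [0,0,0],
  ],
  yaw=[0,0,0,0,0],
)

```text
time_s: 5.78
position: [0.5885, 0.0824, 0.138]
tool_rot: [[0.446, -0.895, 0.001], [-0.895, -0.446, 0.0], [-0.0, -0.001, -1.0]]
ft_force: [7.7, 1.8, -7.8]
grip_width: 0.0311
gripper_force: 25.6
```

Request:
jog_arm(
  hand=[0.02,0.02,0.02,0.02,0.02],
  travel=[
    [0.001,0,0.0005],
    [0,0,0],
    [0,0,0],
    [0,0,0],
    [0,0,0],
  ],
  yaw=[0,0,0,0,0],
)

```text
time_s: 6.4
position: [0.5886, 0.0825, 0.1387]
tool_rot: [[0.446, -0.895, -0.001], [-0.895, -0.446, 0.0], [-0.001, 0.001, -1.0]]
ft_force: [5.5, 1.5, -16.9]
grip_width: 0.0312
gripper_force: 26.1
```

Request:
jog_arm(
  hand=[0.02,0.02,0.02,0.02,0.02],
  travel=[
    [0.0005,0,-0.0003],
    [0,0,0],
    [0,0,0],
    [0,0,0],
    [0,0,0],
  ],
  yaw=[0.04,0.04,0,0,0],
)

```text
time_s: 7.02
position: [0.5888, 0.0824, 0.1387]
tool_rot: [[0.516, -0.857, -0.002], [-0.857, -0.516, 0.0], [-0.001, 0.002, -1.0]]
ft_force: [-1.2, 1.4, -14.9]
grip_width: 0.0309
gripper_force: 26.3
```

Request:
jog_arm(
  hand=[0.02,0.02,0.02,0.02,0.02],
  travel=[
    [0,0,0],
    [0,0,0],
    [0,0,0],
    [0,0,0],
    [0,0,0],
  ],
  yaw=[0.04,0.04,0,0,0],
)

```text
time_s: 7.65
position: [0.5889, 0.0824, 0.1387]
tool_rot: [[0.583, -0.813, -0.002], [-0.813, -0.583, 0.0], [-0.001, 0.001, -1.0]]
ft_force: [-1.3, 0.7, -15.0]
grip_width: 0.0312
gripper_force: 26.4
```

Request:
jog_arm(
  hand=[0.02,0.02,0.02,0.02,0.02],
  travel=[
    [0,0,0],
    [0,0,0],
    [0,0,0],
    [0,0,0],
    [0,0,0],
  ],
  yaw=[0.03,0.03,0.03,0.01,0],
)

```text
time_s: 8.28
position: [0.5891, 0.0824, 0.1388]
tool_rot: [[0.662, -0.749, -0.001], [-0.749, -0.662, 0.0], [-0.001, 0.001, -1.0]]
ft_force: [-5.1, 1.0, -16.8]
grip_width: 0.0309
gripper_force: 26.5
```

Request:
jog_arm(
  hand=[0.02,0.02,0.02,0.02,0.02],
  travel=[
    [-0.0004,0,-0.0001],
    [0,0,0],
    [0,0,0],
    [0,0,0],
    [0,0,0],
  ],
  yaw=[0.03,0.03,0.03,0.01,0],
)

```text
time_s: 8.9
position: [0.5889, 0.0824, 0.1389]
tool_rot: [[0.734, -0.679, -0.0], [-0.679, -0.734, -0.0], [-0.0, 0.0, -1.0]]
ft_force: [-5.6, 0.2, -17.1]
grip_width: 0.0305
gripper_force: 26.5
```

Request:
jog_arm(
  hand=[0.02,0.02,0.02,0.02,0.02],
  travel=[
    [-0.0004,0,-0.0003],
    [0,0,0],
    [0,0,0],
    [0,0,0],
    [0,0,0],
  ],
  yaw=[0.03,0.03,0.03,0.01,0],
)

```text
time_s: 9.52
position: [0.5889, 0.0824, 0.1398]
tool_rot: [[0.799, -0.602, 0.002], [-0.602, -0.799, -0.0], [0.001, -0.001, -1.0]]
ft_force: [-7.0, 0.2, -8.2]
grip_width: 0.031
gripper_force: 27.2
```

Force dropped and the tool rose, so this is the mouth. I'm lifting in it.

Request:
jog_arm(
  hand=[0.02,0.02,0.02,0.02,0.02],
  travel=[
    [-0.0005,0,0.001],
    [0,0,0.001],
    [0,0,0.001],
    [0,0,0],
    [0,0,0],
  ],
  yaw=[0,0,0,0,0],
)

```text
time_s: 10.15
position: [0.5888, 0.0824, 0.1425]
tool_rot: [[0.797, -0.604, 0.002], [-0.604, -0.797, -0.0], [0.002, -0.001, -1.0]]
ft_force: [-3.5, 1.1, -0.8]
grip_width: 0.0313
gripper_force: 27.9
```

```bash
python3 - <<'E'
from h import *
s=env.observe();im=env.get_image('wrist');cv2.imwrite('pics/w2.png',im[:,:,::-1])
print(s['wrist_torque'],s['ft_force'],s['position'])
E
```

```text
[0.22964761 0.59641546 0.16410357] [-3.49148473  1.08840658 -0.79714348] [0.58875918 0.08242922 0.1425241 ]
```

View pics/w2.png

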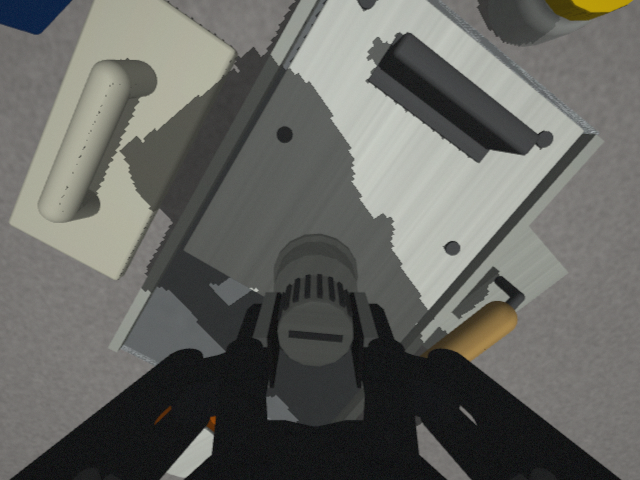

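```bash
python3 - <<'E'
from h import *
s=env.observe()
for z in (.139,.142,.145,.148):
  for v in(330,335): 
    p=ray('wrist',316,v,z,s); print(z,v,p-s['position'], (p-s['position'])@s['tool_rot'][:,0], np.linalg.norm(ray('wrist',278,v,z,s)-ray('wrist',354,v,z,s)))
E
```

```text
0.139 330 [-0.00350019  0.00302457 -0.00345886] -0.004622372297974046 0.032989080988175074
0.139 335 [-0.00551764  0.00454997 -0.00345886] -0.007151578731411491 0.03316604728678442
0.142 330 [-0.00191769  0.00183112 -0.00045886] -0.0026350324744442016 0.03223089460156969
0.142 335 [-0.00388876  0.00332146 -0.00045886] -0.0051061102838245625 0.03240379369265233
0.145 330 [-0.00033518  0.00063767  0.00254114] -0.0006476926509142508 0.031472708214964264
0.145 335 [-0.00225989  0.00209295  0.00254114] -0.0030606418362377143 0.03164154009852023
0.148 330 [ 0.00124732 -0.00055579  0.00554114] 0.0013396471726156913 0.030714521828358883
0.148 335 [-0.00063102  0.00086444  0.00554114] -0.0010151733886507859 0.03087928650438812
```

The knob is still in the grip and up by about 6 mm. I'm backing the yaw off slightly, away from the mouth wall, and lifting on.

Request:
jog_arm(
  hand=[0.02,0.02,0.02,0.02,0.02],
  travel=[
    [-0.0002,0,0.001],
    [0,0,0.001],
    [0,0,0],
    [0,0,0],
    [0,0,0],
  ],
  yaw=[-0.03,0,0,0,0],
)

```text
time_s: 10.82
position: [0.5884, 0.0824, 0.1437]
tool_rot: [[0.779, -0.627, 0.001], [-0.627, -0.779, 0.0], [0.001, -0.001, -1.0]]
ft_force: [4.0, 1.3, -9.1]
grip_width: 0.0314
gripper_force: 27.2
```

```bash
python3 -c "
from h import *
s=env.observe();print(s['wrist_torque'],s['ft_force'],s['position'])"
```

```text
[ 0.5110324  -0.66892069  0.17783925] [ 3.96788396  1.31431263 -9.07650706] [0.58838696 0.08242205 0.14370847]
```

Request:
jog_arm(
  hand=[0.02,0.02,0.02,0.02,0.02],
  travel=[
    [0.0003,0,0.001],
    [0,0,0.001],
    [0,0,0],
    [0,0,0],
    [0,0,0],
  ],
  yaw=[0,0,0,0,0],
)

```text
time_s: 11.45
position: [0.5884, 0.0823, 0.1461]
tool_rot: [[0.779, -0.627, 0.001], [-0.627, -0.779, -0.0], [0.001, -0.0, -1.0]]
ft_force: [2.9, 2.5, -3.0]
grip_width: 0.0309
gripper_force: 27.7
```

```bash
python3 -c "
from h import *
s=env.observe();print(s['wrist_torque'],s['ft_force'],s['position'])"
```

```text
[ 0.51813593 -0.50996209  0.21589107] [ 2.88556996  2.54262767 -2.96670436] [0.5884254  0.08233722 0.14608392]
```

Request:
jog_arm(
  hand=[0.02,0.02,0.02,0.02,0.02],
  travel=[
    [0,0,0.001],
    [0,0,0],
    [0,0,0],
    [0,0,0],
    [0,0,0],
  ],
  yaw=[0,0,0,0,0],
)

```text
time_s: 12.08
position: [0.5883, 0.0824, 0.1464]
tool_rot: [[0.779, -0.627, -0.0], [-0.627, -0.779, 0.0], [-0.0, 0.0, -1.0]]
ft_force: [4.6, 2.1, -8.3]
grip_width: 0.031
gripper_force: 27.2
```

```bash
python3 -c "
from h import *
s=env.observe();print(s['wrist_torque'],s['ft_force'],s['position'])"
```

```text
[ 0.43214943 -0.75136562  0.16221796] [ 4.59360001  2.0729272  -8.34707681] [0.58832763 0.08240527 0.14636844]
```

Request:
jog_arm(
  hand=[0.02,0.02,0.02,0.02,0.02],
  travel=[
    [0,0,0.0007],
    [0,0,0],
    [0,0,0],
    [0,0,0],
    [0,0,0],
  ],
  yaw=[0,0,0,0,0],
)

```text
time_s: 12.7
position: [0.5883, 0.0824, 0.1465]
tool_rot: [[0.779, -0.627, -0.001], [-0.627, -0.779, 0.0], [-0.001, 0.0, -1.0]]
ft_force: [6.0, 2.1, -12.0]
grip_width: 0.0309
gripper_force: 26.9
```

```bash
python3 -c "
from h import *
s=env.observe();print(s['wrist_torque'],s['ft_force'],s['position'])"
```

```text
[ 0.50598405 -0.97193985  0.15648993] [  6.04947042   2.05465325 -11.99320411] [0.58829191 0.0824103  0.14653627]
```

Force rises without motion, so this is the 11.5 mm stop. I'm easing off slightly and turning into the thread, raising 3.2 mm/rad.

Request:
jog_arm(
  hand=[0.02,0.02,0.02,0.02,0.02],
  travel=[
    [0.0005,0,-0.0005],
    [0,0,0],
    [0,0,0.0001],
    [0,0,0.0002],
    [0,0,0.0001],
  ],
  yaw=[0,0.05,0.05,0.05,0.03],
)

```text
time_s: 13.32
position: [0.5885, 0.0823, 0.1467]
tool_rot: [[0.879, -0.477, -0.001], [-0.477, -0.879, 0.0], [-0.001, 0.001, -1.0]]
ft_force: [3.2, 1.7, -11.7]
grip_width: 0.0306
gripper_force: 27.1
```

```bash
python3 -c "
from h import *
s=env.observe();print(s['wrist_torque'],s['ft_force'],s['position'])"
```

```text
[ 0.3585823  -0.5423056   0.05449068] [  3.20457471   1.68371424 -11.67937648] [0.58848508 0.08234856 0.14668473]
```

Request:
jog_arm(
  hand=[0.02,0.02,0.02,0.02,0.02],
  travel=[
    [0.0002,0,0],
    [0,0,0.0002],
    [0,0,0.0002],
    [0,0,0.0002],
    [0,0,0.0002],
  ],
  yaw=[0.06,0.06,0.06,0.06,0.06],
)

```text
time_s: 13.95
position: [0.5884, 0.0823, 0.1471]
tool_rot: [[0.981, -0.195, -0.002], [-0.195, -0.981, -0.0], [-0.002, 0.001, -1.0]]
ft_force: [3.9, 1.6, -13.7]
grip_width: 0.0309
gripper_force: 26.8
```

```bash
python3 -c "
from h import *
s=env.observe();print(s['wrist_torque'],s['ft_force'],s['position'])"
```

```text
[ 0.21469073 -0.46838761 -0.0171037 ] [  3.92362757   1.64432204 -13.68294871] [0.58844723 0.08231288 0.14705185]
```

Request:
jog_arm(
  hand=[0.02,0.02,0.02,0.02,0.02],
  travel=[
    [0.0003,0,0],
    [0,0,0.0001],
    [0,0,0.0002],
    [0,0,0.0002],
    [0,0,0.0002],
  ],
  yaw=[0.06,0.06,0.06,0.06,0.06],
)

```text
time_s: 14.58
position: [0.5885, 0.0823, 0.1479]
tool_rot: [[0.995, 0.103, -0.003], [0.103, -0.995, -0.0], [-0.003, -0.0, -1.0]]
ft_force: [1.9, 1.3, -12.4]
grip_width: 0.031
gripper_force: 26.9
```

```bash
python3 -c "
from h import *
s=env.observe();print(s['wrist_torque'],s['ft_force'],s['position'],s['time_s'])"
```

```text
[ 0.21763192 -0.39607002 -0.0820069 ] [  1.85217925   1.32195965 -12.38925729] [0.58851319 0.08227319 0.14787853] 14.575
```

Request:
jog_arm(
  hand=[0.02,0.02,0.02,0.02,0.02],
  travel=[
    [0,0,0.0001],
    [0,0,0.0002],
    [0,0,0.0002],
    [0,0,0.0002],
    [0,0,0.0002],
  ],
  yaw=[0.07,0.07,0.07,0.07,0.07],
)

```text
time_s: 15.2
position: [0.5885, 0.0822, 0.1489]
tool_rot: [[0.899, 0.438, -0.003], [0.438, -0.899, -0.0], [-0.003, -0.001, -1.0]]
ft_force: [2.2, 0.4, -11.4]
grip_width: 0.0311
gripper_force: 27.0
```

```bash
python3 -c "
from h import *
s=env.observe();print(s['wrist_torque'],s['ft_force'],s['position'],s['time_s'])"
```

```text
[ 0.07025185 -0.38540832 -0.01391447] [  2.24545201   0.42516397 -11.43656547] [0.58853902 0.08216641 0.1488961 ] 15.2
```

Request:
jog_arm(
  hand=[0.02,0.02,0.02,0.02,0.02],
  travel=[
    [0,0,0.0002],
    [0,0,0.0002],
    [0,0,0.0002],
    [0,0,0.0002],
    [0,0,0.0002],
  ],
  yaw=[0.07,0.07,0.07,0.07,0.07],
)

```text
time_s: 15.82
position: [0.5886, 0.0821, 0.15]
tool_rot: [[0.694, 0.72, -0.002], [0.72, -0.694, -0.001], [-0.002, -0.001, -1.0]]
ft_force: [0.2, 1.0, -9.7]
grip_width: 0.0311
gripper_force: 27.1
```

```bash
python3 -c "
from h import *
s=env.observe();print(s['wrist_torque'],s['ft_force'],s['position'],s['time_s'])"
```

```text
[ 0.12616571 -0.25018169 -0.03636144] [ 0.17809745  1.01328368 -9.71862215] [0.58860419 0.08208056 0.15002726] 15.825
```

Request:
jog_arm(
  hand=[0.02,0.02,0.02,0.02,0.02],
  travel=[
    [0,0,0.0002],
    [0,0,0.0002],
    [0,0,0.0002],
    [0,0,0.0002],
    [0,0,0.0001],
  ],
  yaw=[0.07,0.07,0.07,0.07,0.07],
)

```text
time_s: 16.45
position: [0.5887, 0.0821, 0.151]
tool_rot: [[0.405, 0.914, -0.002], [0.914, -0.405, -0.001], [-0.001, -0.002, -1.0]]
ft_force: [1.3, 0.4, -10.3]
grip_width: 0.0307
gripper_force: 27.0
```

```bash
python3 -c "
from h import *
s=env.observe();print(s['wrist_torque'],s['ft_force'],s['position'],s['time_s'])"
```

```text
[-0.00424516 -0.33141288 -0.04672833] [  1.34811546   0.38154535 -10.29400519] [0.58866356 0.0820701  0.1510385 ] 16.45
```

Request:
jog_arm(
  hand=[0.02,0.02,0.02,0.02,0.02],
  travel=[
    [0,0,0.0001],
    [0,0,0.0001],
    [0,0,0],
    [0,0,0],
    [0,0,0],
  ],
  yaw=[0.06,0.06,0.06,0.06,0.06],
)

```text
time_s: 17.08
position: [0.5888, 0.082, 0.1516]
tool_rot: [[0.117, 0.993, -0.002], [0.993, -0.117, -0.001], [-0.001, -0.001, -1.0]]
ft_force: [0.9, 0.7, -8.3]
grip_width: 0.0312
gripper_force: 27.3
```

```bash
python3 -c "
from h import *
s=env.observe();print(s['wrist_torque'],s['ft_force'],s['position'],s['time_s'])"
```

```text
[ 0.09206227 -0.18907735 -0.00436523] [ 0.91003881  0.7179327  -8.29203731] [0.58876924 0.082039   0.15159278] 17.075
```

Request:
jog_arm(
  hand=[0.02,0.02,0.02,0.02,0.02],
  travel=[
    [0,0,0],
    [0,0,0],
    [0,0,0],
    [0,0,0],
    [0,0,0],
  ],
  yaw=[0.04,0.04,0.04,0.04,0.04],
)

```text
time_s: 17.7
position: [0.5888, 0.082, 0.1516]
tool_rot: [[-0.082, 0.997, -0.001], [0.997, 0.082, -0.001], [-0.001, -0.001, -1.0]]
ft_force: [1.9, 0.7, -8.9]
grip_width: 0.0305
gripper_force: 27.3
```

```bash
python3 -c "
from h import *
s=env.observe();print(s['wrist_torque'],s['ft_force'],s['position'],s['time_s'])"
```

```text
[ 0.11269855 -0.22088171  0.00066005] [ 1.89811518  0.67657248 -8.93133356] [0.58879273 0.08203175 0.15162247] 17.7
```

Request:
jog_arm(
  hand=[0.02,0.02,0.02,0.02,0.02],
  travel=[
    [0,0,-0.0005],
    [0,0,-0.0005],
    [0,0,-0.0005],
    [0,0,0],
    [0,0,0],
  ],
  yaw=[0.03,0.03,0.03,0,0],
)

```text
time_s: 18.32
position: [0.589, 0.0822, 0.1501]
tool_rot: [[-0.17, 0.985, -0.001], [0.985, 0.17, -0.0], [-0.0, -0.001, -1.0]]
ft_force: [-2.3, -1.9, -6.4]
grip_width: 0.0307
gripper_force: 27.5
```

```bash
python3 -c "
from h import *
s=env.observe();print(s['wrist_torque'],s['ft_force'],s['position'],s['time_s'])"
```

```text
[-0.44530079  0.45897133  0.00903153] [-2.26768166 -1.9066521  -6.36016391] [0.58896549 0.08220393 0.1501294 ] 18.325
```

Request:
jog_arm(
  hand=[0.02,0.02,0.02,0.02,0.02],
  travel=[
    [0,0,-0.0005],
    [0,0,0],
    [0,0,0],
    [0,0,0],
    [0,0,0],
  ],
  yaw=[0.03,0.02,0.01,0,0],
)

```text
time_s: 18.95
position: [0.589, 0.0822, 0.1497]
tool_rot: [[-0.23, 0.973, -0.001], [0.973, 0.23, -0.0], [-0.0, -0.001, -1.0]]
ft_force: [-4.6, -4.1, -5.1]
grip_width: 0.0311
gripper_force: 27.5
```

```bash
python3 -c "
from h import *
s=env.observe();print(s['wrist_torque'],s['ft_force'],s['position'],s['time_s'])"
```

```text
[-0.57592173  0.67638359  0.01940938] [-4.62803522 -4.12760309 -5.11387296] [0.58899551 0.08223878 0.14966891] 18.95
```

The screw is well onto the level part of the thread, so I'm letting go and rising.

Request:
jog_arm(
  hand=[0.05,0.055,0.055,0.055,0.055],
  travel=[
    [0,0,-0.001],
    [0,0,0],
    [0,0,0],
    [0,0,0],
    [0,0,0.02],
  ],
  yaw=[0,0,0,0,0],
)

```text
time_s: 19.58
position: [0.5888, 0.0824, 0.1678]
tool_rot: [[-0.229, 0.973, -0.003], [0.973, 0.229, 0.0], [0.001, -0.003, -1.0]]
ft_force: [-0.2, 0.3, 0.4]
grip_width: 0.055
gripper_force: 0.0
```

Request:
jog_arm(
  hand=[0.055,0.055,0.055,0.055,0.055],
  travel=[
    [0,0,0.03],
    [0,0,0.03],
    [0,0,0.02],
    [0,0,0],
    [0,0,0],
  ],
  yaw=[0,0,0,0,0],
)

```text
time_s: 20.2
position: [0.589, 0.0824, 0.2476]
tool_rot: [[-0.229, 0.973, -0.002], [0.973, 0.229, 0.0], [0.0, -0.002, -1.0]]
ft_force: [0.1, 0.3, 0.0]
grip_width: 0.0549
gripper_force: 0.0
```

```bash
python3 - <<'E'
from h import *
s=env.observe();im=env.get_image('wrist');cv2.imwrite('pics/w3.png',im[:,:,::-1])
print(s['position'],s['q'],s['ft_force'],np.degrees(np.arctan2(s['tool_rot'][1,1],s['tool_rot'][0,1])))
E
```

```text
[0.58896314 0.08242425 0.24761819] [-3.42867182e+00  2.64289883e+01  6.68585913e+01  4.48141037e-05
  8.68061307e+01 -1.66660556e+01] [0.08303524 0.34416891 0.04494369] 13.237402314703752
```

View pics/w3.png

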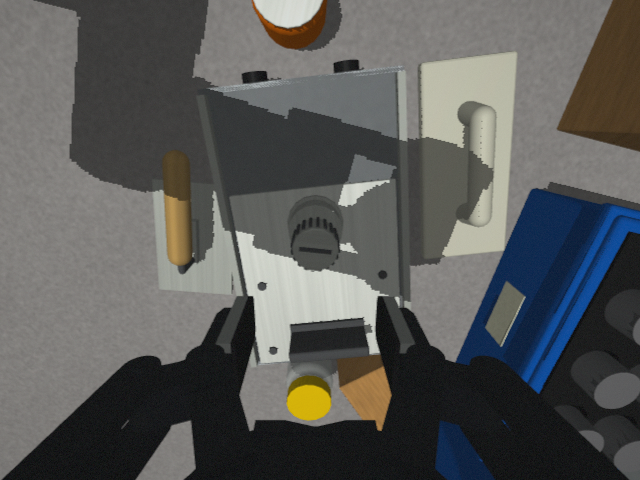

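The knob top is at about (315,251), with more of the shank shaded below it. I'm checking its height against the known axis.

```bash
python3 - <<'E'
from h import *
s=env.observe()
for v in(249,252):
  for z in(.139,.146,.153): print(v,z,(ray('wrist',315,v,z,s)-s['position'])@s['tool_rot'][:,0]*1e3)
d=np.load('w1.npz');s1=dict(position=d['p'],tool_rot=d['r'])
k=np.array([.5888,.0823,0]);print('w1 check',[(z,(ray('wrist',314,244,z,s1)-k)[:2]@d['r'][:2,0]*1e3) for z in(.139,.145)])
# handle top at knob xy + 110mm along box -y
for a in(109,109.5,110): print(a,k[:2]-.11*np.array([np.cos(np.radians(a)),np.sin(np.radians(a))]))
print(ray('wrist',328,325,.121,s))
im=cv2.imread('pics/w3.png')[190:290,250:390];cv2.imwrite('pics/c3.png',cv2.resize(im,None,fx=5,fy=5,interpolation=2))
E
```

```text
249 0.139 -3.7362345379372406
249 0.146 -1.1036480810160603
249 0.153 1.528938375905159
252 0.139 -6.053215977008711
252 0.146 -3.3517505329352386
252 0.153 -0.6502850888617532
w1 check [(0.139, np.float64(1.404158222522942)), (0.145, np.float64(3.567998708900773))]
109 [ 0.6246125  -0.02170704]
109.5 [ 0.62551875 -0.02139056]
110 [ 0.62642222 -0.02106619]
[0.61706147 0.00836576 0.121     ]
```

View pics/c3.png

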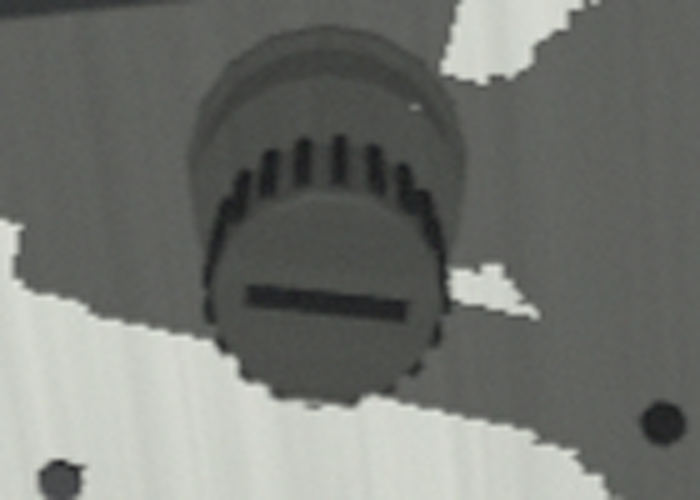

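The knob top works out at about 0.153, a lift of about 14 mm, so the screw stays up. Next I'm going to the handle with the fingers closing along the box's y.

Request:
jog_arm(
  hand=[0.055,0.055,0.055,0.055,0.055],
  travel=[
    [0.004,-0.01,0],
    [0.004,-0.01,0],
    [0.004,-0.01,0],
    [0.004,-0.01,0],
    [0.004,-0.01,0],
  ],
  yaw=[-0.18,-0.18,-0.18,-0.18,-0.18],
)

```text
time_s: 20.88
position: [0.6092, 0.0321, 0.2475]
tool_rot: [[0.625, 0.781, -0.002], [0.781, -0.625, 0.0], [-0.001, -0.002, -1.0]]
ft_force: [-0.1, -0.7, 0.1]
grip_width: 0.055
gripper_force: 0.0
```

Request:
jog_arm(
  hand=[0.055,0.055,0.055,0.055,0.055],
  travel=[
    [0.005,-0.018,0],
    [0.005,-0.018,0],
    [0.0065,-0.018,-0.02],
    [0,0,-0.04],
    [0,0,0],
  ],
  yaw=[-0.18,-0.18,-0.18,-0.01,0],
)

```text
time_s: 21.5
position: [0.6244, -0.0215, 0.1853]
tool_rot: [[0.939, 0.344, -0.008], [0.344, -0.939, 0.002], [-0.006, -0.004, -1.0]]
ft_force: [-0.1, 0.5, 0.6]
grip_width: 0.0549
gripper_force: 0.0
```

```bash
python3 - <<'E'
from h import *
s=env.observe();im=env.get_image('wrist');cv2.imwrite('pics/w4.png',im[:,:,::-1])
print(s['position'],s['q'],s['ft_force'],np.degrees(np.arctan2(s['tool_rot'][1,1],s['tool_rot'][0,1])))
c=env.calibration('wrist');H=c['hand_eye']
# expected pixels of the handle top's corners
k=np.array([.5888,.0823]);a=np.radians(109.5);y=np.array([np.cos(a),np.sin(a)]);x=np.array([y[1],-y[0]])
for sx in(-.035,.035):
  for sy in(-.005,.005):
    P=np.r_[k-.11*y+sx*x+sy*y,.121];q=H[:3,:3].T@(s['tool_rot'].T@(P-s['position'])-H[:3,3])
    print(c['fx']*q[0]/q[2]+c['cx'],c['fy']*q[1]/q[2]+c['cy'])
E
```

```text
[ 0.62436403 -0.02146618  0.18527345] [-1.28111644e+01  3.21930206e+01  6.71978095e+01  3.31375639e-03
  8.10531883e+01  5.70374583e+01] [-0.05718571  0.46625009  0.64764682] -69.84994121921702
325.7417201201209 315.85274119328903
309.8085615616521 315.66426892319936
328.38663397996396 207.2413915875726
310.5819691912055 207.0318909692512
```

View pics/w4.png

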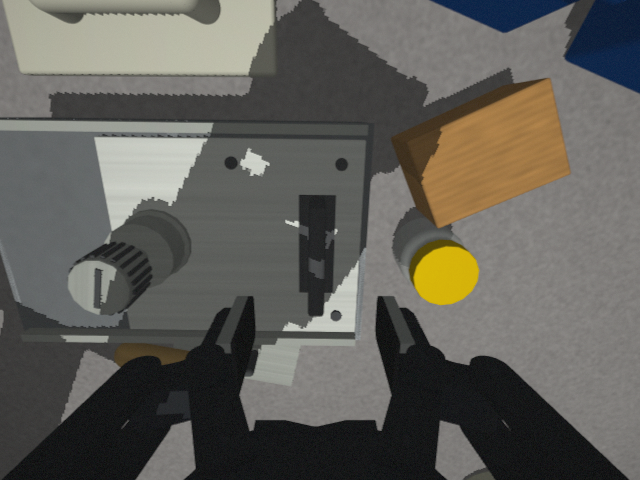

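The plate top, at about (317, 207–316), is centred between the fingers as predicted, so I'm descending and pinching.

Request:
jog_arm(
  hand=[0.055,0.055,0.055,0.055,0.055],
  travel=[
    [0,0,-0.025],
    [0,0,-0.025],
    [0,0,-0.024],
    [0,0,0],
    [0,0,0],
  ],
  yaw=[0,0,0,0,0],
)

```text
time_s: 22.18
position: [0.6266, -0.0216, 0.1167]
tool_rot: [[0.939, 0.345, 0.003], [0.345, -0.939, -0.001], [0.002, 0.002, -1.0]]
ft_force: [0.5, -0.1, 0.6]
grip_width: 0.0551
gripper_force: 0.0
```

Request:
jog_arm(
  hand=[0.03,0.01,0,0,0],
  travel=[
    [0,0,0],
    [0,0,0],
    [0,0,0],
    [0,0,0],
    [0,0,0],
  ],
  yaw=[0,0,0,0,0],
  grip_force=30,
)

```text
time_s: 22.8
position: [0.6259, -0.0213, 0.1154]
tool_rot: [[0.939, 0.344, 0.001], [0.344, -0.939, 0.0], [0.001, -0.0, -1.0]]
ft_force: [-1.5, 2.0, 5.5]
grip_width: 0.009
gripper_force: 30.7
```

Request:
jog_arm(
  hand=[0,0,0,0,0],
  travel=[
    [-0.0014,0.0038,0.001],
    [-0.0028,0.0077,0],
    [-0.0028,0.0077,0],
    [-0.0028,0.0077,0],
    [-0.0028,0.0077,0],
  ],
  yaw=[0,0,0,0,0],
)

```text
time_s: 23.42
position: [0.6135, 0.0135, 0.1154]
tool_rot: [[0.939, 0.345, 0.001], [0.345, -0.939, -0.0], [0.001, 0.0, -1.0]]
ft_force: [5.7, -1.9, -4.5]
grip_width: 0.0095
gripper_force: 29.6
```

Request:
jog_arm(
  hand=[0,0,0,0,0],
  travel=[
    [-0.0033,0.0092,0],
    [-0.0033,0.0092,0],
    [-0.0033,0.0092,0],
    [-0.0033,0.0092,0],
    [-0.0017,0.0046,0],
  ],
  yaw=[0,0,0,0,0],
)

```text
time_s: 24.05
position: [0.5988, 0.0552, 0.1154]
tool_rot: [[0.939, 0.345, 0.002], [0.345, -0.939, 0.0], [0.002, 0.0, -1.0]]
ft_force: [7.8, -0.4, -4.9]
grip_width: 0.0095
gripper_force: 29.6
```

Request:
jog_arm(
  hand=[0,0,0,0,0],
  travel=[
    [0,0,0],
    [0,0,0],
    [0,0,0],
    [0,0,0],
    [0,0,0],
  ],
  yaw=[0,0,0,0,0],
)

```text
time_s: 24.68
position: [0.5987, 0.0557, 0.1154]
tool_rot: [[0.939, 0.345, 0.001], [0.345, -0.939, 0.002], [0.002, -0.001, -1.0]]
ft_force: [6.7, 3.5, -5.3]
grip_width: 0.0094
gripper_force: 29.8
```

Request:
jog_arm(
  hand=[0.03,0.05,0.05,0.05,0.05],
  travel=[
    [0,0,0],
    [0,0,0],
    [0,0,0],
    [0,0,0.02],
    [0,0,0.04],
  ],
  yaw=[0,0,0,0,0],
)

```text
time_s: 25.3
position: [0.5975, 0.0544, 0.1751]
tool_rot: [[0.939, 0.345, -0.004], [0.345, -0.939, 0.0], [-0.004, -0.002, -1.0]]
ft_force: [0.6, -1.3, 0.4]
grip_width: 0.0498
gripper_force: 0.0
```

Request:
jog_arm(
  hand=[0.05,0.05,0.05,0.05,0.05],
  travel=[
    [0,0,0.04],
    [0,0,0.03],
    [0,0,0],
    [0,0,0],
    [0,0,0],
  ],
  yaw=[0,0,0,0,0],
)

```text
time_s: 25.92
position: [0.5979, 0.0544, 0.2444]
tool_rot: [[0.939, 0.345, -0.003], [0.345, -0.939, 0.0], [-0.002, -0.001, -1.0]]
ft_force: [-0.6, 0.3, 0.2]
grip_width: 0.05
gripper_force: 0.0
```

```bash
python3 - <<'E'
from h import *
s=env.observe();a=env.get_image('wrist')[:,:,::-1];b=env.get_image('scene')[:,:,::-1]
b=cv2.resize(b[200:400,240:450],None,fx=2,fy=2)
o=np.zeros((480,800,3),np.uint8);o[:360,:480]=cv2.resize(a,(480,360));o[:400,480:]=b[:400,50:370]
cv2.imwrite('pics/w5.png',o);print(s['position'],s['ft_force'],s['time_s'])
E
```

```text
[0.59789376 0.05440521 0.24436868] [-0.57466586  0.3057033   0.21419569] 25.925
```

View pics/w5.png

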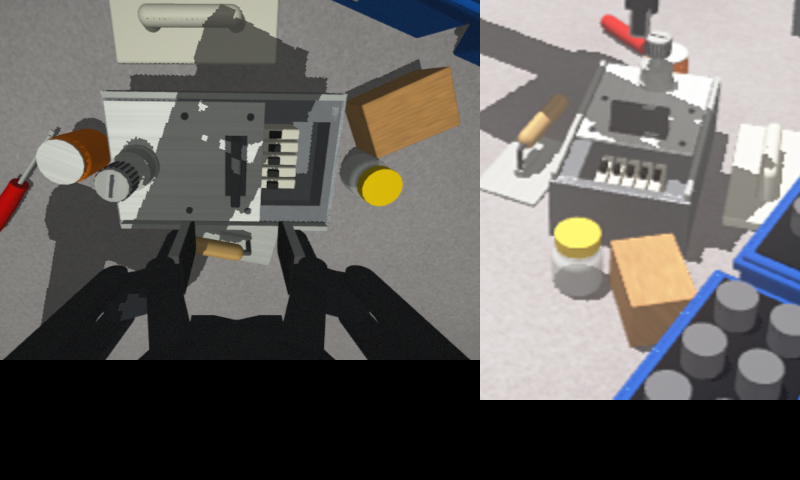

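The cover is open by about 82 mm with the box interior visible. The screw is up, the things around are undisturbed, and the gripper is clear.

```bash
python3 -c "
from rig import env
print(env.close_job())"
```

```text
the job is handed in; nothing more can be done
None
```

The job is handed in, with no verdict shown: the screw is up by itself at about 14 mm, the cover is open about 82 mm of 85 by the tool's travel, the gripper is clear, and the surrounding things looked unmoved in the last pictures (the tape was out of view).

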